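# Rock the angle gauge on the skew stud to its mark

## Robot

A 6-joint arm with a two-finger parallel gripper is mounted at the origin on a cart in front of the work surface, level with it; the furniture and walls round the work are solid. World frame = base frame: x ahead of the robot, y to its left, z up, the work surface at z = 0. Lengths are in mm, angles in rad, forces in N, time in s.
With the tool pointing down it reaches from about 350 to 775 mm from the base axis. Payload 7.3 kg.
Tool frame: the origin (TCP) lies between the finger pads; the fingertips stand 25 mm ahead of it and the grasp point (between the pads) lies 6 mm ahead of it; z points along the fingers, y is the line along which they close (so a half turn about z gives the same grasp; the last joint's range is limited). The gripper opens to 92 mm and grips with 3 to 60 N. Pads are 19 mm wide; open, the fingers measure 130 mm over their backs; the gripper's body (75 mm by 190 mm) begins 47 mm behind the grasp point.
Start: joints at [-1.495, 0.342, 1.524, -0, 1.275, -0.146], TCP at [115.514, -512.151, 251.741] pointing down, gripper open.
Joint ranges: [-2.53, 2.53], [-0.77, 2.02], [0.04, 2.7], [-1, 4.14], [0.28, 2.66], [-3.11, 3.11]. Speed limits (rad/s): [2.57, 2.57, 3.14, 3.14, 3.14, 3.14].

## Interface

Orientations are given as [roll, pitch, yaw] about the fixed x, y, z axes, in that order (R = Rz(yaw) Ry(pitch) Rx(roll)).
In Python, from plant import bot gives the robot as it stands.
- The arm moves only by the tool play_rows, never from a script. Its argument "commands" is a list of rows, each an object of numbers: "x", "y", "z": the shift along the tool's x, y, z in m; "twist": the turn about the tool's z in degrees. In form: [{"x": .., "y": .., "z": .., "twist": ..}, ...]. A call has exactly 8 rows; each row is the pose to reach, as a shift and turn from the pose commanded when the call began, along the tool's axes at that moment; what a row does not reach only later rows make up. A row lasts 1/10 s, in which the tool goes at most 50 mm and 8.59 degrees, less where a joint would pass 70% of its speed; a pose out of reach is approached as far as the arm can. A call with a gripper value outside its range is refused whole. "jaw" is the closure, from 0 (fully open) to 1 (shut), set as the call begins (left out, the last holds). The fingers move at their own pace and stop on an object; the grip force is fixed at half the most. Time passes only in rows, so rows that repeat a pose let the fingers close, or fill a call up. It gives the time, the measured TCP pose, the force, the opening and the grip force at its end, in the units of the state.
- bot.get_obs(): the state, without advancing time (a new reading comes with each control period).
- bot.capture(name): name is "scene" or "top"; returns a dict with "pixels" (400x640x3 uint8, red, green, blue), "fx", "fy", "cx", "cy" (pixels), "k1" (the pictures are not rectified: a ray, as slopes to the right and down, at radius r is drawn at 1 + k1 r^2 times it, then the intrinsics apply), "eye" and "rotation" of the camera in the world. Camera axes: x right, y down, z forward; pixel columns grow to the right and rows downward; lengths in mm; the calibration is good to about 2 mm. A picture is of the moment at which its call begins. There is no depth.
- bot.close_job(): hands the job in; it is judged then, once.
The state is a dict: "time": time; "joint_positions": joint angles; "dq": joint speeds; "tau": joint torques, N m; "tool_pos": TCP position; "tcp_rot": TCP orientation; "contact_force": force on the tool from outside, world axes, zero at the start; "moment": the same for the moment, N m; "grip_width": finger opening in mm; "finger_force": force on a finger pad.
Only numpy, scipy, OpenCV 4.12 (cv2) and the standard library are available. Lean on these libraries where they do the work, as an engineer would, in place of code of your own. Each camera call takes 0.05 s, during which the arm holds its last target. There are 200 camera calls.

## Task

To find the pour tilt for the next mould, first slide the stud carriage by its post fully home against its end stop. Then stand the angle gauge upright, dial towards the robot, with the middle of its sole on the crest of the sprung stud, and rock it sideways there until its swinging pointer settles between the prongs of the fork on its dial. Finish while still holding it like that, lightly pressed on the stud, and leave the timer, brass weight and hex keys where they lie.

Things in the scene. Friction and masses are not known exactly. Their poses are not given: they have to be found in the camera images.
- rail: fixed slide base, dark steel plate 100 x 290 x 10 mm lying on the worktop; origin at the centre of its underside; its y axis runs along the slide (at yaw 0 to the robot's left), x axis away from the robot. The end stop is the taller block at its -y end
- carriage (a joint): position of the aluminium carriage on the slide, m: 0 = far left (+y of rail) end, grows towards the rail's -y (to the right), 0.13 = against the end stop. About 8 N moves it (stiff slide); it stays where it is left. It starts at 0 to 0.05
- post_grip (a point): point on the axis of the carriage's upright steel post (19 mm diameter, on the carriage's front wing, top 99 mm above the worktop), 15 mm below its top; moves with the carriage. It stands 70 mm in front of the stud
- stud: wooden-headed stud on the carriage, on a spring: free to sink 10 mm straight down, 2 N to start and 6 N when fully down. Its head is 38 mm (x) by about 46 mm (y), cut skew to a rounded ridge (radius 10 mm) that runs along its x axis, 4 mm off the stud's centre towards +y; flanks fall at 48 degrees (+y) and 32 degrees (-y). Origin on the stud's axis 50 mm below the crest's height; axes as the rail's
- stud_crest (a point): middle of the crest (highest line) of the stud's ridge, 100 mm above the worktop while the stud is up; axes as the rail's
- gauge: angle gauge, loose, 0.3 to 0.47 kg, standing upright on the worktop on a flat aluminium sole 44 (x) x 84 (y) x 12 mm; round dial 112 mm diameter, its centre 70 mm above the underside, facing the gauge's -x (towards the robot at yaw 0); origin at the centre of the underside, z up through the grip. Total height 172 mm
- gauge_sole (a point): centre of the underside of the gauge's sole; axes as the gauge's
- gauge_grip (a point): centre of the gauge's black grip block, 26 x 26 mm and 50 mm tall (122 to 172 mm above the underside), 147 mm above the underside; axes as the gauge's
- pointer (a joint): angle of the pendulum pointer on the dial, rad: 0 = along the gauge's own down axis. It hangs plumb by gravity and swings a second or two before it settles; at rest its value equals the sideways lean of the gauge: positive when the gauge is turned about its own +x axis, so that its top leans towards its -y (right, seen by the robot)
- index (a joint): angle of the steel fork (the mark) on the dial's lower rim, same zero and sense as the pointer; stiff, set beforehand at 0.21 to 0.38, not to be touched. So the gauge must lean to the side on which the fork sits
- pointer_tip (a point): tip of the black pointer, 48 mm from the dial's centre; its z axis runs from the tip to the dial's centre
- index_mark (a point): middle between the fork's two prongs (clear gap 7.6 mm), 48 mm from the dial's centre; its z axis runs to the dial's centre
- timer: pour timer, 60 x 66 x 24 mm, a bystander; origin under its centre
- brass_weight: brass check weight, 37 mm diameter, 66 mm tall, a bystander; origin under its centre
- hex_key_set: folding hex key set, 38 x 95 x 22 mm, a bystander; origin under its centre
Not all that is in view belongs to the job. What is shaped like the gauge but turquoise is not meant.

How it is judged (in metres and radians):
On the way, in this order (a step that is already met when the one before it is completed fails the run):
1. the carriage is home against its stop (value of joint carriage above 0.125 m), for 0.2 s.
2. the held gauge stands upright on the crest of the stud (value of joint carriage above 0.125 m and contact force between gauge and stud above 1 N and distance between gauge_sole and stud_crest below 0.02 m and contact force between the fingers and gauge above 2 N and angle between gauge's own z axis and vertical below 0.13 rad), for 0.2 s.
At the end, for the whole second after the job is handed in: carriage within 5 mm of its stop; gauge gripped (over 2 N) and pressed on the stud (over 1 N), sole centre within 20 mm of the crest's middle; pointer at rest within 0.055 rad of the fork's middle; dial within 0.7 rad of facing along the slide's x, tipped fore or aft under 0.26 rad (value of joint carriage above 0.125 m and contact force between gauge and stud above 1 N and distance between gauge_sole and stud_crest below 0.02 m and contact force between the fingers and gauge above 2 N and angle between the z axis of pointer_tip and the z axis of index_mark, either way round below 0.055 rad and velocity of joint pointer between -0.3 and 0.3 rad/s and angle between gauge's own x axis and vertical between 1.31 and 1.83 rad and angle between the x axis of gauge and the x axis of rail, either way round below 0.7 rad); the arm keeps its last pose, push and grip.
It fails at once if the timer is disturbed (moved over 30 mm) (distance of timer from where it was at the start of the episode above 0.03 m).
It fails at once if the brass weight is disturbed (moved over 30 mm) (distance of brass_weight from where it was at the start of the episode above 0.03 m).
It fails at once if the hex key set is disturbed (moved over 30 mm) (distance of hex_key_set from where it was at the start of the episode above 0.03 m).
It also fails if it takes over 56 s, if anything falls off the work surface, if the arm or the gripper's body presses on something with over 40 N, if the wrist force passes 120 N, or if a joint passes its speed limit or range.

## Working session

There is one attempt and no reset: what is moved stays moved. The work goes in short steps, Python scripts to look and compute and a tool call to move; the robot and the scene stay as the last step left them, time stands still between calls to the robot, and variables do not carry over. Pictures are saved under pics/ and viewed, at most 10 in all, crops included, and the job is handed in when it is done.

Besides the shell and the picture viewer there is one more tool, called after "Call:" as name([rows], argument=value, ...), one row to a line, values as JSON. play_rows: Moves the arm, as the interface text tells. Its arguments: {"type":"object","properties":{"commands":{"type":"array"},"jaw":{"type":"number"}},"required":["commands"]}

```bash
ls; mkdir -p pics; cat > h.py <<'E'
import numpy as np, cv2
from plant import bot
def cap(n,f=None):
    c=bot.capture(n)
    if f: cv2.imwrite('pics/'+f+'.png',cv2.cvtColor(np.asarray(c['pixels']),cv2.COLOR_RGB2BGR))
    return c
def ray(c,u,v):
    K=np.array([[c['fx'],0,c['cx']],[0,c['fy'],c['cy']],[0,0,1.]])
    p=cv2.undistortPoints(np.array([[[u,v]]],float),K,np.array([c['k1'],0,0,0,0.]))[0,0]
    return np.array(c['eye']),np.array(c['rotation']).reshape(3,3)@np.array([p[0],p[1],1.])
def onz(c,u,v,z):
    e,d=ray(c,u,v); return e+d*(z-e[2])/d[2]
def tri(c1,p1,c2,p2):
    e1,d1=ray(c1,*p1); e2,d2=ray(c2,*p2)
    s=np.linalg.lstsq(np.stack([d1,-d2],1),e2-e1,rcond=None)[0]
    a,b=e1+s[0]*d1,e2+s[1]*d2
    return (a+b)/2,np.linalg.norm(a-b)
E
python3 - <<'E'
from h import *
a=cap('scene','s0');b=cap('top','t0')
for c in(a,b): print({k:np.round(v,3).tolist() for k,v in c.items() if k!='pixels'})
print(bot.get_obs())
E
```

```text
pics
{'fx': 427.961, 'fy': 427.961, 'cx': 324.95, 'cy': 206.276, 'k1': -0.035, 'eye': [-75.847, 265.537, 889.04], 'rotation': [-2.404, -0.013, -2.027]}
{'fx': 431.091, 'fy': 431.091, 'cx': 314.972, 'cy': 201.885, 'k1': 0.039, 'eye': [419.948, -67.189, 1273.862], 'rotation': [-3.036, 0.005, -1.554]}
{'time': 0.1, 'joint_positions': array([-1.49498246e+00,  3.42654053e-01,  1.52492805e+00, -8.68458348e-07,
        1.27539744e+00, -1.46027170e-01]), 'dq': array([-0.00127352, -0.00223653, -0.00102823,  0.00014691,  0.00092425,
        0.00037765]), 'tau': array([ 1.63008372e-03, -4.32004058e+01, -2.44695014e+01,  7.19258236e-02,
        5.26417745e-02, -6.18128183e-05]), 'tool_pos': array([ 115.49578998, -511.79861073,  251.11162653]), 'tcp_rot': array([-3.14022041e+00, -2.00982470e-04,  2.21841152e-01]), 'contact_force': array([0.59752556, 0.51477281, 0.11253429]), 'moment': array([0.04742102, 0.01749578, 0.0284905 ]), 'finger_force': 0.0, 'grip_width': 91.37933472972209}
```

View pics/s0.png

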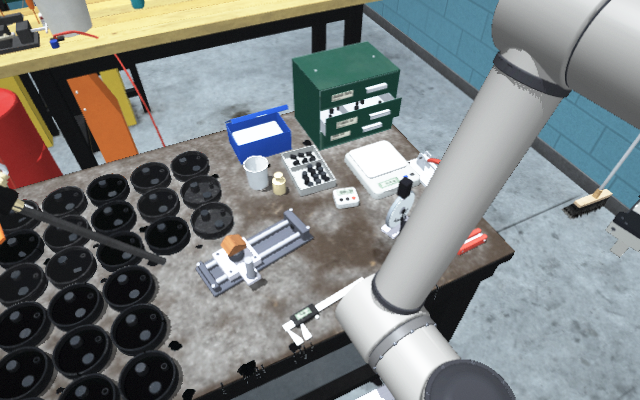

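View pics/t0.png

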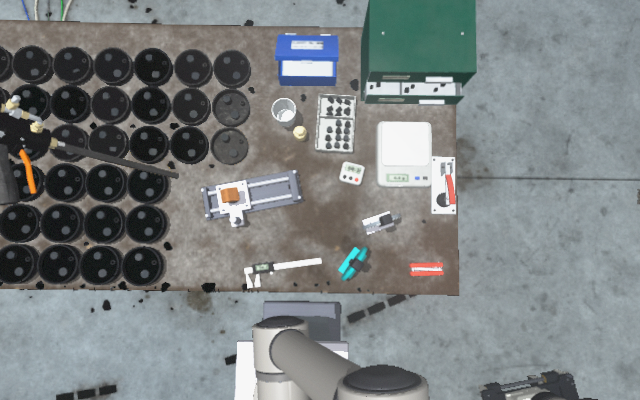

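The scene view shows the rail around (255,252), the orange stud at (233,243), and the gauge at (400,208). In the top view the stud is at (230,195), the post at about (237,215), and the gauge at about (380,221). The turquoise decoy is at (352,263). Next I'll zoom in.

```bash
cat >> h.py <<'E'
from scipy.spatial.transform import Rotation as Ro
_r=ray
def ray(c,u,v):
    K=np.array([[c['fx'],0,c['cx']],[0,c['fy'],c['cy']],[0,0,1.]])
    p=cv2.undistortPoints(np.array([[[u,v]]],float),K,np.array([c['k1'],0,0,0,0.]))[0,0]
    return np.array(c['eye']),Ro.from_euler('xyz',c['rotation']).as_matrix()@np.array([p[0],p[1],1.])
E
python3 - <<'E'
from h import *
s=cv2.imread('pics/s0.png');t=cv2.imread('pics/t0.png')
f=lambda i,x,y,w,h,k:cv2.resize(i[y:y+h,x:x+w],None,fx=k,fy=k,interpolation=cv2.INTER_CUBIC)
A=np.hstack([f(s,190,200,130,100,3),f(s,360,160,130,100,3)])
B=np.hstack([f(t,190,160,130,80,3),f(t,330,190,130,80,3)])
cv2.imwrite('pics/z0.png',np.vstack([A,B]))
E
```

```text
(no output)
```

View pics/z0.png

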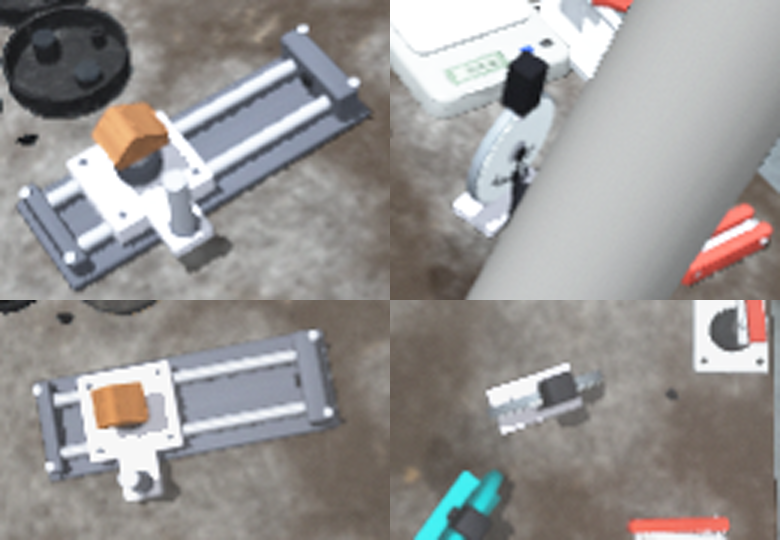

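```bash
python3 - <<'E'
from h import *
np.set_printoptions(precision=1,suppress=True)
s=cap('scene');t=cap('top')
S=lambda X,Y:(190+X/3,200+Y/3); S2=lambda X,Y:(360+(X-390)/3,160+Y/3)
T=lambda X,Y:(190+X/3,160+(Y-300)/3); T2=lambda X,Y:(330+(X-390)/3,190+(Y-300)/3)
print('post',onz(s,*S(176,178),99),onz(t,*T(142,480),99),tri(s,S(176,178),t,T(142,480)))
print('grip top',onz(s,*S2(528,62),172),onz(t,*T2(557,385),172),tri(s,S2(528,62),t,T2(557,385)))
q=[onz(t,*T2(*p),12) for p in[(487,392),(568,363),(582,402),(502,432)]]
print('sole',q,np.mean(q,0),[np.degrees(np.arctan2(*(q[i]-q[j])[[1,0]])) for i,j in((0,1),(3,2))])
r=[onz(t,*T(*p),10) for p in[(52,480),(342,422)]]
print('rail front',r,np.linalg.norm(r[0]-r[1]),np.degrees(np.arctan2(*(r[0]-r[1])[[1,0]])))
# orange
for n,c in(('s',s),('t',t)):
    h=cv2.cvtColor(np.asarray(c['pixels']),cv2.COLOR_RGB2HSV)
    m=cv2.inRange(h,(8,120,90),(20,255,255))
    k,l,st,ce=cv2.connectedComponentsWithStats(m)
    for i in range(1,k):
        if st[i,4]>80: print(n,st[i],ce[i],onz(c,*ce[i],93))
print('crest t',onz(t,*T(122,404),100))
for p in[(437,60)]:print(0)
for nm,p in dict(timer=(351,172),brass=(300,132),hex=(426,269),turq=(352,263)).items(): print(nm,onz(t,*p,20))
E
```

```text
post [493.1 165.   99. ] [491.  151.1  99. ] (array([494.3, 158.4,  92.2]), np.float64(13.224651644699284))
grip top [ 495.4 -242.5  172. ] [ 497.1 -241.6  172. ] (array([ 496.6, -242.4,  171. ]), np.float64(1.7750932885011448))
sole [array([ 500.3, -198.8,   12. ]), array([ 530. , -277.6,   12. ]), array([ 492.1, -291.1,   12. ]), array([ 461.6, -213.5,   12. ])] [ 496.  -245.3   12. ] [np.float64(110.6355364949256), np.float64(111.44422589417603)]
rail front [array([495. , 255.3,  10. ]), array([556.6, -26.8,  10. ])] 288.79730667356506 102.31418884563394
s [25  0 15 24 87] [31.6  7.5] [2201.5  589.6   93. ]
s [  67   73   71   90 3175] [102.9 116.7] [1203.1  395.3   93. ]
s [222 235  24  21 266] [234.1 244.3] [552.1 180.5  93. ]
t [ 19 149  18  45 318] [ 28.  170.9] [617.4 727.   93. ]
t [221 188  18  15 216] [229.5 194.7] [560.8 176.4  93. ]
crest t [560.2 171.6 100. ]
0
timer [ 642.6 -163.9   20. ]
brass [760.6 -11.3  20. ]
hex [ 364.3 -380.5   20. ]
turq [ 377.4 -168.8   20. ]
```

The gauge stands at about (496,-243) with yaw 21°, and the two views agree on it. The rail yaw is about 12.3°. The post is near (492,153), which fits the 70 mm offset from the stud. The tool is already at 12.7° yaw, so I can start moving.

Call:
play_rows([
  {"x":0.355,"y":-0.19,"z":0,"twist":0},
  {"x":0.355,"y":-0.19,"z":0,"twist":0},
  {"x":0.355,"y":-0.19,"z":0,"twist":0},
  {"x":0.355,"y":-0.19,"z":0,"twist":0},
  {"x":0.355,"y":-0.19,"z":0,"twist":0},
  {"x":0.355,"y":-0.19,"z":0,"twist":0},
  {"x":0.355,"y":-0.19,"z":0,"twist":0},
  {"x":0.355,"y":-0.19,"z":0,"twist":0},
], jaw=0)

```text
time: 1.0
tool_pos: [419.2, -248.8, 251.8]
tcp_rot: [3.141, -0.0, 0.222]
contact_force: [0.5, -1.0, 0.0]
grip_width: 91.6
finger_force: 0.0
```

Call:
play_rows([
  {"x":0.16,"y":-0.376,"z":0,"twist":0},
  {"x":0.16,"y":-0.376,"z":0,"twist":0},
  {"x":0.16,"y":-0.376,"z":0,"twist":0},
  {"x":0.16,"y":-0.376,"z":0,"twist":0},
  {"x":0.16,"y":-0.376,"z":0,"twist":0},
  {"x":0.16,"y":-0.376,"z":0,"twist":0},
  {"x":0.16,"y":-0.376,"z":0,"twist":0},
  {"x":0.16,"y":-0.376,"z":0,"twist":0},
])

```text
time: 1.8
tool_pos: [489.7, 145.2, 251.7]
tcp_rot: [3.141, -0.0, 0.222]
contact_force: [1.0, -0.4, 0.3]
grip_width: 91.9
finger_force: 0.0
```

```bash
python3 - <<'E'
from h import *
s=cap('scene');t=cap('top');print(bot.get_obs()['tool_pos'])
f=lambda c,x,y,w,h,k:cv2.resize(cv2.cvtColor(np.asarray(c['pixels']),cv2.COLOR_RGB2BGR)[y:y+h,x:x+w],None,fx=k,fy=k,interpolation=cv2.INTER_CUBIC)
cv2.imwrite('pics/z1.png',np.hstack([f(s,360,150,130,150,3),f(s,190,170,130,150,3)]))
E
```

```text
[489.87072238 148.39916223 251.36367451]
```

View pics/z1.png

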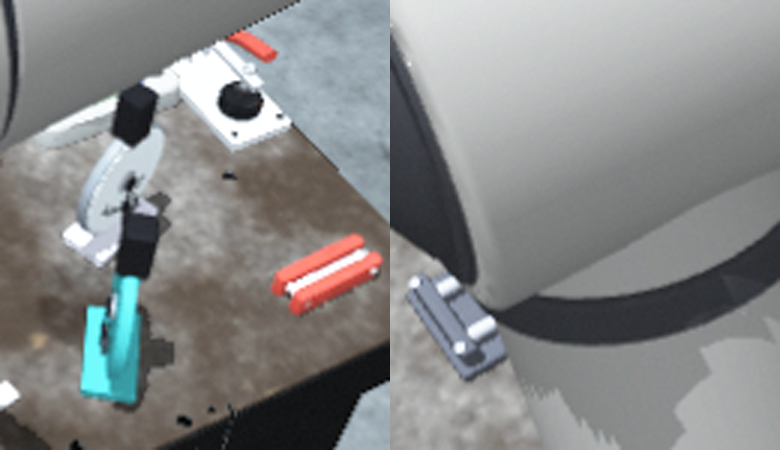

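The gauge and the turquoise decoy are clear of the path. The arm hides the stud in this view, so I'm descending onto the post now.

Call:
play_rows([
  {"x":0,"y":0,"z":0.04,"twist":0},
  {"x":0,"y":0,"z":0.08,"twist":0},
  {"x":0,"y":0,"z":0.11,"twist":0},
  {"x":0,"y":0,"z":0.13,"twist":0},
  {"x":0,"y":0,"z":0.15,"twist":0},
  {"x":0,"y":0,"z":0.16,"twist":0},
  {"x":0,"y":0,"z":0.16,"twist":0},
  {"x":0,"y":0,"z":0.16,"twist":0},
])

```text
time: 2.7
tool_pos: [490.3, 142.8, 92.3]
tcp_rot: [3.141, -0.001, 0.221]
contact_force: [-0.8, -0.9, 0.3]
grip_width: 91.9
finger_force: 0.0
```

Call:
play_rows([
  {"x":0,"y":0,"z":0,"twist":0},
  {"x":0,"y":0,"z":0,"twist":0},
  {"x":0,"y":0,"z":0,"twist":0},
  {"x":0,"y":0,"z":0,"twist":0},
  {"x":0,"y":0,"z":0,"twist":0},
  {"x":0,"y":0,"z":0,"twist":0},
  {"x":0,"y":0,"z":0,"twist":0},
  {"x":0,"y":0,"z":0,"twist":0},
], jaw=1)

```text
time: 3.5
tool_pos: [489.4, 144.5, 91.9]
tcp_rot: [-3.139, -0.0, 0.222]
contact_force: [-2.2, 8.1, 1.8]
grip_width: 32.3
finger_force: 4.0
```

Call:
play_rows([
  {"x":0,"y":0,"z":0,"twist":0},
  {"x":0,"y":0,"z":0,"twist":0},
  {"x":0,"y":0,"z":0,"twist":0},
  {"x":0,"y":0,"z":0,"twist":0},
  {"x":0,"y":0,"z":0,"twist":0},
  {"x":0,"y":0,"z":0,"twist":0},
  {"x":0,"y":0,"z":0,"twist":0},
  {"x":0,"y":0,"z":0,"twist":0},
])

```text
time: 4.3
tool_pos: [489.3, 144.4, 91.9]
tcp_rot: [-3.14, 0.0, 0.222]
contact_force: [-2.3, 7.0, 3.0]
grip_width: 18.4
finger_force: 30.0
```

Call:
play_rows([
  {"x":0,"y":0.015,"z":0,"twist":0},
  {"x":0,"y":0.03,"z":0,"twist":0},
  {"x":0,"y":0.045,"z":0,"twist":0},
  {"x":0,"y":0.06,"z":0,"twist":0},
  {"x":0,"y":0.07,"z":0,"twist":0},
  {"x":0,"y":0.075,"z":0,"twist":0},
  {"x":0,"y":0.075,"z":0,"twist":0},
  {"x":0,"y":0.075,"z":0,"twist":0},
])

```text
time: 5.1
tool_pos: [505.0, 69.9, 91.9]
tcp_rot: [-3.141, 0.003, 0.222]
contact_force: [-6.7, 0.8, 6.6]
grip_width: 18.3
finger_force: 30.0
```

Call:
play_rows([
  {"x":0,"y":0.005,"z":0,"twist":0},
  {"x":0,"y":0.01,"z":0,"twist":0},
  {"x":0,"y":0.015,"z":0,"twist":0},
  {"x":0,"y":0.02,"z":0,"twist":0},
  {"x":0,"y":0.023,"z":0,"twist":0},
  {"x":0,"y":0.025,"z":0,"twist":0},
  {"x":0,"y":0.025,"z":0,"twist":0},
  {"x":0,"y":0.025,"z":0,"twist":0},
])

```text
time: 5.9
tool_pos: [509.5, 48.2, 91.9]
tcp_rot: [-3.137, 0.004, 0.222]
contact_force: [-7.9, 14.1, 9.8]
grip_width: 18.3
finger_force: 30.0
```

Call:
play_rows([
  {"x":0,"y":0.003,"z":0,"twist":0},
  {"x":0,"y":0.005,"z":0,"twist":0},
  {"x":0,"y":0.008,"z":0,"twist":0},
  {"x":0,"y":0.008,"z":0,"twist":0},
  {"x":0,"y":0.008,"z":0,"twist":0},
  {"x":0,"y":0.008,"z":0,"twist":0},
  {"x":0,"y":0.008,"z":0,"twist":0},
  {"x":0,"y":0.008,"z":0,"twist":0},
])

```text
time: 6.7
tool_pos: [509.5, 47.6, 91.7]
tcp_rot: [-3.126, 0.005, 0.221]
contact_force: [-11.5, 50.1, 13.0]
grip_width: 18.8
finger_force: 30.0
```

Call:
play_rows([
  {"x":0,"y":-0.006,"z":0,"twist":0},
  {"x":0,"y":-0.006,"z":0,"twist":0},
  {"x":0,"y":-0.006,"z":0,"twist":0},
  {"x":0,"y":-0.006,"z":0,"twist":0},
  {"x":0,"y":-0.006,"z":0,"twist":0},
  {"x":0,"y":-0.006,"z":0,"twist":0},
  {"x":0,"y":-0.006,"z":0,"twist":0},
  {"x":0,"y":-0.006,"z":0,"twist":0},
])

```text
time: 7.5
tool_pos: [509.4, 48.1, 91.7]
tcp_rot: [-3.134, 0.004, 0.222]
contact_force: [-8.5, 23.0, 8.6]
grip_width: 18.4
finger_force: 30.0
```

Call:
play_rows([
  {"x":0,"y":0,"z":0,"twist":0},
  {"x":0,"y":0,"z":0,"twist":0},
  {"x":0,"y":0,"z":0,"twist":0},
  {"x":0,"y":0,"z":0,"twist":0},
  {"x":0,"y":0,"z":-0.04,"twist":0},
  {"x":0,"y":0,"z":-0.08,"twist":0},
  {"x":0,"y":0,"z":-0.12,"twist":0},
  {"x":0,"y":0,"z":-0.16,"twist":0},
], jaw=0.4)

```text
time: 8.3
tool_pos: [512.2, 43.1, 253.3]
tcp_rot: [3.141, -0.0, 0.221]
contact_force: [1.1, 0.0, 0.4]
grip_width: 55.6
finger_force: 0.0
```

Call:
play_rows([
  {"x":-0.079,"y":0.275,"z":0,"twist":-98.5},
  {"x":-0.079,"y":0.275,"z":0,"twist":-98.5},
  {"x":-0.079,"y":0.275,"z":0,"twist":-98.5},
  {"x":-0.079,"y":0.275,"z":0,"twist":-98.5},
  {"x":-0.079,"y":0.275,"z":0,"twist":-98.5},
  {"x":-0.079,"y":0.275,"z":0,"twist":-98.5},
  {"x":-0.079,"y":0.275,"z":0,"twist":-98.5},
  {"x":-0.079,"y":0.275,"z":0,"twist":-98.5},
], jaw=0.1)

```text
time: 9.1
tool_pos: [495.0, -245.4, 251.2]
tcp_rot: [-3.141, 0.001, 1.338]
contact_force: [0.4, -0.2, 0.6]
grip_width: 82.7
finger_force: 0.0
```

```bash
python3 - <<'E'
from h import *
s=cap('scene','s2');t=cap('top','t2');print(bot.get_obs()['tool_pos'],bot.get_obs()['tcp_rot'])
f=lambda c,x,y,w,h,k:cv2.resize(cv2.cvtColor(np.asarray(c['pixels']),cv2.COLOR_RGB2BGR)[y:y+h,x:x+w],None,fx=k,fy=k,interpolation=cv2.INTER_CUBIC)
cv2.imwrite('pics/z2.png',np.hstack([f(s,200,190,95,110,4),f(t,220,150,100,110,4)]))
for n,c in(('s',s),('t',t)):
    h=cv2.cvtColor(np.asarray(c['pixels']),cv2.COLOR_RGB2HSV)
    m=cv2.inRange(h,(8,120,90),(20,255,255))
    k,l,st,ce=cv2.connectedComponentsWithStats(m)
    for i in range(1,k):
        if st[i,4]>80: print(n,st[i],ce[i],onz(c,*ce[i],93))
E
```

```text
[ 495.28925377 -243.22111112  251.37124283] [-3.14112325e+00  1.98893047e-05  1.33533119e+00]
s [25  0 15 24 88] [31.64772727  7.625     ] [2200.38338953  589.36176573   93.        ]
s [  67   73   71   90 3173] [102.94642294 116.76300032] [1203.01837111  395.35192058   93.        ]
s [264 212  23  20 227] [275.73568282 221.33039648] [575.55827027  67.48221574  93.        ]
t [ 19 149  18  45 318] [ 28.01572327 170.85220126] [617.39790772 726.95319924  93.        ]
t [262 180  18  15 200] [270.7  186.45] [585.66890616  63.35874396  93.        ]
```

View pics/z2.png

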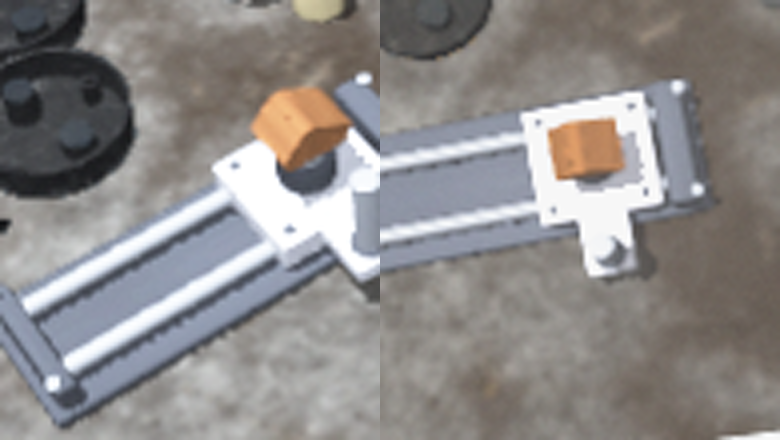

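The carriage now sits against the end stop, with the orange head at top-view pixel (270.7,187) and the post at (277,211). Now I'll compute the crest from these.

```bash
python3 - <<'E'
from h import *
np.set_printoptions(precision=1,suppress=True)
t=cap('top')
T=lambda X,Y:(220+(X-380)/4,150+Y/4)
p=onz(t,*T(606,246),99);print('post',p,'crest',onz(t,*T(583,149),100))
h=cv2.cvtColor(np.asarray(t['pixels']),cv2.COLOR_RGB2HSV)
m=cv2.inRange(h,(8,120,90),(20,255,255))[170:205,250:290]
pts=np.argwhere(m)[:,::-1]+[250,170]
q=cv2.boxPoints(cv2.minAreaRect(pts.astype(np.float32)));print(q)
print([onz(t,*a,85) for a in q])
ax=np.array([.977,.213])
print('crest from post',p[:2]+70*ax+4*np.array([-.213,.977]))
E
```

```text
post [516.   44.9  99. ] crest [582.5  62.4 100. ]
[[261.6 181.9]
 [277.5 178.7]
 [280.  191. ]
 [264.  194.2]]
[array([599.2,  90. ,  85. ]), array([608.9,  45.8,  85. ]), array([574.4,  38. ,  85. ]), array([564.8,  82.1,  85. ])]
crest from post [583.5  63.8]
```

Call:
play_rows([
  {"x":0,"y":0,"z":0.01,"twist":-34.7},
  {"x":0,"y":0,"z":0.02,"twist":-34.7},
  {"x":0,"y":0,"z":0.03,"twist":-34.7},
  {"x":0,"y":0,"z":0.03,"twist":-34.7},
  {"x":0,"y":0,"z":0.03,"twist":-34.7},
  {"x":0,"y":0,"z":0.06,"twist":-34.7},
  {"x":0,"y":0,"z":0.08,"twist":-34.7},
  {"x":0,"y":0,"z":0.095,"twist":-34.7},
])

```text
time: 10.05
tool_pos: [495.6, -241.6, 155.8]
tcp_rot: [-3.141, -0.0, 1.935]
contact_force: [-0.3, 0.8, -0.3]
grip_width: 82.6
finger_force: 0.0
```

Call:
play_rows([
  {"x":0,"y":0,"z":0,"twist":0},
  {"x":0,"y":0,"z":0,"twist":0},
  {"x":0,"y":0,"z":0,"twist":0},
  {"x":0,"y":0,"z":0,"twist":0},
  {"x":0,"y":0,"z":0,"twist":0},
  {"x":0,"y":0,"z":0,"twist":0},
  {"x":0,"y":0,"z":0,"twist":0},
  {"x":0,"y":0,"z":0,"twist":0},
], jaw=1)

```text
time: 10.85
tool_pos: [495.7, -242.1, 156.7]
tcp_rot: [3.142, 0.0, 1.942]
contact_force: [0.9, -0.3, -0.5]
grip_width: 26.1
finger_force: 29.8
```

Call:
play_rows([
  {"x":0,"y":0,"z":0,"twist":0},
  {"x":0,"y":0,"z":0,"twist":0},
  {"x":0,"y":0,"z":0,"twist":0},
  {"x":0,"y":0,"z":0,"twist":0},
  {"x":0,"y":0,"z":-0.01,"twist":0},
  {"x":0,"y":0,"z":-0.03,"twist":0},
  {"x":0,"y":0,"z":-0.05,"twist":0},
  {"x":0,"y":0,"z":-0.07,"twist":0},
])

```text
time: 11.65
tool_pos: [495.3, -241.8, 227.3]
tcp_rot: [-3.141, -0.001, 1.942]
contact_force: [0.2, -0.9, -4.6]
grip_width: 26.1
finger_force: 29.8
```

Call:
play_rows([
  {"x":0,"y":0,"z":-0.045,"twist":0},
  {"x":0.02,"y":0.015,"z":-0.075,"twist":2},
  {"x":0.06,"y":0.046,"z":-0.075,"twist":4},
  {"x":0.1,"y":0.076,"z":-0.075,"twist":6},
  {"x":0.14,"y":0.106,"z":-0.075,"twist":9},
  {"x":0.18,"y":0.137,"z":-0.075,"twist":9},
  {"x":0.215,"y":0.163,"z":-0.075,"twist":9},
  {"x":0.235,"y":0.178,"z":-0.075,"twist":9},
])

```text
time: 12.45
tool_pos: [576.3, 45.1, 301.6]
tcp_rot: [-3.141, -0.001, 1.788]
contact_force: [-0.6, -0.9, -3.7]
grip_width: 25.8
finger_force: 30.0
```

```bash
python3 - <<'E'
from h import *
s=cap('scene');t=cap('top');o=bot.get_obs();print(o['time'],o['tool_pos'],o['tcp_rot'],o['contact_force'])
f=lambda c,x,y,w,h,k:cv2.resize(cv2.cvtColor(np.asarray(c['pixels']),cv2.COLOR_RGB2BGR)[y:y+h,x:x+w],None,fx=k,fy=k,interpolation=cv2.INTER_CUBIC)
cv2.imwrite('pics/z3.png',np.hstack([f(s,190,110,130,190,3),f(t,210,110,130,190,3)]))
E
```

```text
12.55 [576.3459751   45.2032035  301.29433742] [-3.14056693e+00 -1.61979880e-03  1.78931380e+00] [ 0.61375864  0.32554144 -4.68653732]
```

View pics/z3.png

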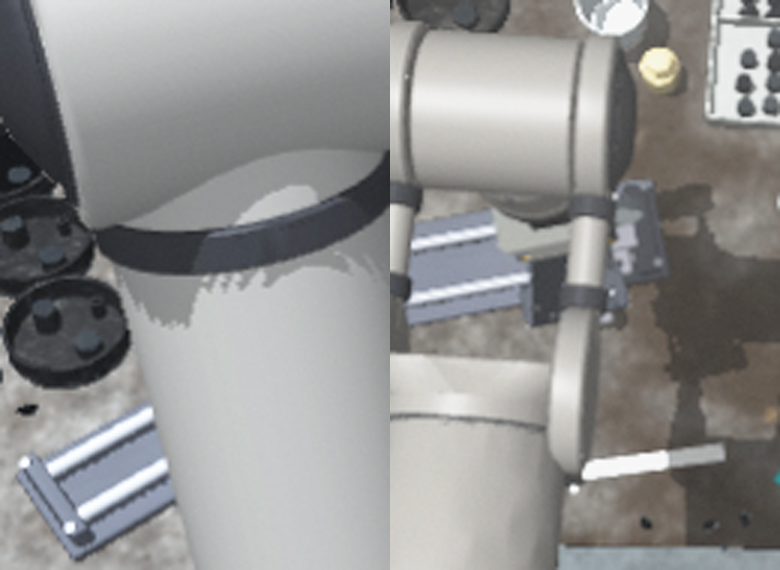

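The arm hides the stud from both cameras, so I'll read the fork first, with the gauge held high near the scene camera.

```bash
cat >> h.py <<'E'
def proj(c,p):
    R=Ro.from_euler('xyz',c['rotation']).as_matrix(); q=R.T@(np.array(p,float)-c['eye']); a,b=q[0]/q[2],q[1]/q[2]; k=1+c['k1']*(a*a+b*b)
    return c['fx']*a*k+c['cx'],c['fy']*b*k+c['cy'],q[2]
E
python3 - <<'E'
from h import *
s=cap('scene')
for p in[(380,300,350),(400,250,350),(450,200,350),(500,150,350),(450,200,450),(380,250,400)]: print(p,np.round(proj(s,p)))
E
```

```text
(380, 300, 350) [171. 250. 662.]
(400, 250, 350) [199. 231. 689.]
(450, 200, 350) [220. 200. 734.]
(500, 150, 350) [239. 174. 779.]
(450, 200, 450) [209. 156. 660.]
(380, 250, 400) [196. 219. 640.]
```

Call:
play_rows([
  {"x":0.03,"y":-0.013,"z":-0.025,"twist":2},
  {"x":0.06,"y":-0.026,"z":-0.05,"twist":4},
  {"x":0.1,"y":-0.043,"z":-0.08,"twist":6},
  {"x":0.14,"y":-0.06,"z":-0.11,"twist":8},
  {"x":0.175,"y":-0.075,"z":-0.14,"twist":10},
  {"x":0.21,"y":-0.091,"z":-0.17,"twist":12.5},
  {"x":0.235,"y":-0.102,"z":-0.19,"twist":12.5},
  {"x":0.244,"y":-0.106,"z":-0.2,"twist":12.5},
])

```text
time: 13.4
tool_pos: [419.4, 258.2, 504.5]
tcp_rot: [3.138, -0.002, 1.568]
contact_force: [0.4, -0.3, -4.2]
grip_width: 26.1
finger_force: 30.0
```

Call:
play_rows([
  {"x":0,"y":0,"z":0,"twist":0},
  {"x":0,"y":0,"z":0,"twist":0},
  {"x":0,"y":0,"z":0,"twist":0},
  {"x":0,"y":0,"z":0,"twist":0},
  {"x":0,"y":0,"z":0,"twist":0},
  {"x":0,"y":0,"z":0,"twist":0},
  {"x":0,"y":0,"z":0,"twist":0},
  {"x":0,"y":0,"z":0,"twist":0},
])

```text
time: 14.2
tool_pos: [421.1, 257.4, 501.7]
tcp_rot: [-3.142, 0.0, 1.566]
contact_force: [0.1, 0.3, -3.0]
grip_width: 26.1
finger_force: 30.0
```

```bash
python3 - <<'E'
from h import *
s=cap('scene','s4');o=bot.get_obs();print(o['time'],o['tool_pos'],o['tcp_rot'],o['contact_force'])
x,y,z=o['tool_pos'];print(proj(s,(x,y,z-156.7+70)),proj(s,(x,y,z-156.7)))
u,v,_=map(int,proj(s,(x,y,z-86.7)));u=max(u-50,0);v=max(v-60,0);print(u,v)
f=lambda c,x,y,w,h,k:cv2.resize(cv2.cvtColor(np.asarray(c['pixels']),cv2.COLOR_RGB2BGR)[y:y+h,x:x+w],None,fx=k,fy=k,interpolation=cv2.INTER_CUBIC)
cv2.imwrite('pics/z4.png',f(s,u,v,100,115,5))
E
```

```text
14.25 [421.05370644 257.42172067 501.66914028] [3.14154582e+00 1.06771012e-04 1.56652506e+00] [-0.71076145  0.49188592 -4.40559713]
(np.float64(182.33117846980505), np.float64(195.76208019735432), np.float64(651.150361199299)) (np.float64(192.22740590008723), np.float64(225.07747840029432), np.float64(702.9697923930398))
132 135
```

View pics/z4.png

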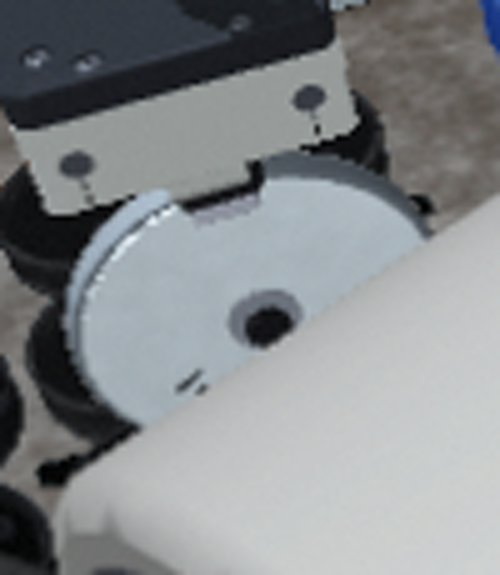

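The hub shows at crop (268,325), with two dark dashes near (190,380). The forearm covers the lower right of the dial. I'll work out where those dashes lie on the dial.

```bash
python3 - <<'E'
from h import *
np.set_printoptions(precision=1,suppress=True)
s=cap('scene')
def onx(X,Y,x):
    e,d=ray(s,132+X/5,135+Y/5); return e+d*(x-e[0])/d[0]
for nm,p in dict(hub=(268,325),hubring=(265,318),d1=(190,381),d2=(202,389),left=(72,320),l2=(85,320),top=(262,175),edge=(140,425)).items(): print(nm,onx(*p,405))
x,y,z=421,257.4,501.7-156.7+70
for a in np.arange(-.4,.5,.1): print(round(a,1),np.round((np.array(proj(s,(405,y-48*np.sin(a),z-48*np.cos(a))))[:2]-[132,135])*5))
E
```

```text
hub [405.  255.2 420. ]
hubring [405.  255.4 423.1]
d1 [405.  281.7 407.5]
d2 [405.  279.3 402.7]
left [405.  305.7 445.3]
l2 [405.  302.5 443.8]
top [405.  243.9 476.6]
edge [405.  299.7 396.2]
-0.4 [238. 453.]
-0.3 [253. 452.]
-0.2 [269. 449.]
-0.1 [284. 446.]
-0.0 [299. 441.]
0.1 [314. 436.]
0.2 [328. 429.]
0.3 [341. 422.]
0.4 [354. 414.]
```

The dashes are just print on the dial. The fork, which should be near crop (340,420), is hidden by the arm. I'll check my saved views for arm occlusion.

```bash
python3 - <<'E'
from h import *
a=cv2.imread('pics/s2.png');b=cv2.imread('pics/s4.png');z=cv2.imread('pics/z1.png')[:,:390]
A=np.vstack([cv2.resize(i,(480,300)) for i in(a,b)])
c=cv2.resize(a[150:250,370:450],(320,400)); z=cv2.resize(z[130:260,60:220],(320,200),interpolation=cv2.INTER_CUBIC)
cv2.imwrite('pics/z5.png',np.hstack([A,np.vstack([c,z])]))
E
```

```text
(no output)
```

View pics/z5.png

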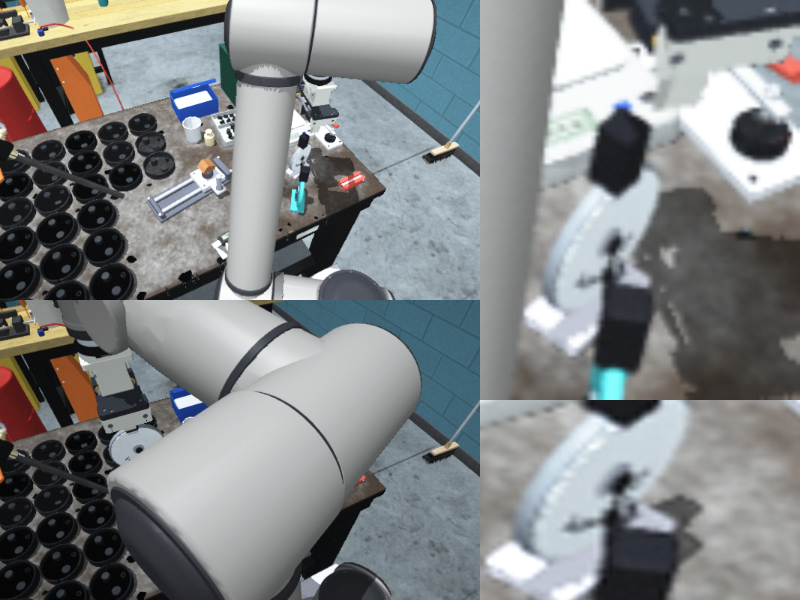

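With the arm swung to the right, the dial can be seen past it (gauge at s2 pixel ≈(400,210)). I'll hold the gauge there, facing the camera.

Call:
play_rows([
  {"x":-0.02,"y":0,"z":0.003,"twist":2},
  {"x":-0.06,"y":0,"z":0.006,"twist":5},
  {"x":-0.105,"y":0.002,"z":0.012,"twist":10},
  {"x":-0.15,"y":0.003,"z":0.018,"twist":15},
  {"x":-0.195,"y":0.003,"z":0.024,"twist":20},
  {"x":-0.24,"y":0.004,"z":0.03,"twist":25},
  {"x":-0.285,"y":0.005,"z":0.036,"twist":30},
  {"x":-0.33,"y":0.005,"z":0.042,"twist":35},
])

```text
time: 15.1
tool_pos: [424.2, -74.3, 459.7]
tcp_rot: [3.141, -0.0, 0.952]
contact_force: [0.4, -0.3, -3.8]
grip_width: 26.0
finger_force: 30.0
```

```bash
python3 - <<'E'
from h import *
o=bot.get_obs();p=o['tool_pos'];a=o['tcp_rot'];print(o['time'],p,a)
y=a[2];d=np.array([430,-300])-p[:2]
print('x',d@[np.cos(y),np.sin(y)],'y',d@[np.sin(y),-np.cos(y)],'z',p[2]-430,'tw',np.degrees(y)-42)
E
```

```text
15.1 [424.23337708 -74.30203656 459.7205704 ] [ 3.14067869e+00 -2.46743175e-04  9.52197925e-01]
x -180.53030381861092 y 135.57888494247243 z 29.720570400214626 tw 12.55692234501145
```

Call:
play_rows([
  {"x":-0.035,"y":0.026,"z":0.006,"twist":3},
  {"x":-0.07,"y":0.052,"z":0.012,"twist":6},
  {"x":-0.105,"y":0.079,"z":0.018,"twist":9},
  {"x":-0.14,"y":0.105,"z":0.024,"twist":12.5},
  {"x":-0.165,"y":0.124,"z":0.028,"twist":12.5},
  {"x":-0.18,"y":0.135,"z":0.03,"twist":12.5},
  {"x":-0.18,"y":0.135,"z":0.03,"twist":12.5},
  {"x":-0.18,"y":0.135,"z":0.03,"twist":12.5},
])

```text
time: 15.9
tool_pos: [431.1, -297.0, 429.7]
tcp_rot: [-3.141, -0.001, 0.738]
contact_force: [0.5, -0.1, -4.0]
grip_width: 26.1
finger_force: 30.0
```

Call:
play_rows([
  {"x":0,"y":0,"z":0,"twist":0},
  {"x":0,"y":0,"z":0,"twist":0},
  {"x":0,"y":0,"z":0,"twist":0},
  {"x":0,"y":0,"z":0,"twist":0},
  {"x":0,"y":0,"z":0,"twist":0},
  {"x":0,"y":0,"z":0,"twist":0},
  {"x":0,"y":0,"z":0,"twist":0},
  {"x":0,"y":0,"z":0,"twist":0},
])

```text
time: 16.7
tool_pos: [431.0, -297.5, 429.7]
tcp_rot: [-3.142, 0.0, 0.737]
contact_force: [-0.5, -0.0, -4.6]
grip_width: 25.6
finger_force: 30.0
```

```bash
python3 - <<'E'
from h import *
ss=[cap('scene','s6')]+[cap('scene') for _ in range(5)];s=ss[0];o=bot.get_obs();print(o['time'],o['tool_pos'],o['tcp_rot'])
im=np.mean([np.asarray(c['pixels'],float) for c in ss],0).astype(np.uint8)[...,::-1]
x,y,z=o['tool_pos'];u,v,_=map(int,proj(s,(x,y,z-86.7)));u-=40;v-=45;print(u,v)
np.save('m6.npy',im);cv2.imwrite('pics/z6.png',cv2.resize(im[v:v+95,u:u+80],None,fx=6,fy=6,interpolation=cv2.INTER_CUBIC))
E
```

```text
17.0 [ 430.98220677 -297.53311134  429.71256213] [3.14155735e+00 3.27889887e-05 7.37388656e-01]
418 88
```

View pics/z6.png

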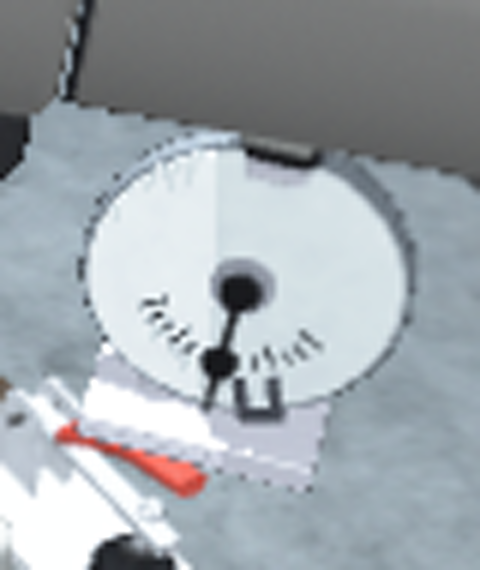

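The dial is clear: the hub is at crop (240,293), the pointer bob at (218,362) and tip at (206,408), and the fork prongs span (243..277, 378..410).

```bash
python3 - <<'E'
from h import *
s=cap('scene');o=bot.get_obs();g=o['tcp_rot'][2]-np.pi/2
X=np.array([np.cos(g),np.sin(g),0]);Y=np.array([-np.sin(g),np.cos(g),0])
P=np.array(o['tool_pos'])-[0,0,86.7]
def on(p,off):
    e,d=ray(s,418+(p[0]-2.5)/6,88+(p[1]-2.5)/6); q=e+d*(((P-X*off-e)@X)/(d@X)); return np.array([(q-P)@Y,q[2]-P[2]])
for off in(10,16,22):
    H=on((240,293),off); print(off,'hub',H.round(1))
    for n,p in dict(bob=(218,362),tip=(206,408),lp=(243,380),rp=(275,380),lb=(240,405),rb=(280,412),mid=(259.5,390),base=(260,413)).items():
        r=on(p,off)-H; print(n,r.round(1),'ang',round(np.arctan2(-r[0],-r[1]),3),round(np.hypot(*r),1))
for n,y in dict(leftsole=-42,right=42).items(): pass
L=[on(p,22) for p in((85,415),(312,488))];d=L[1]-L[0];print('sole tilt',d.round(1),np.arctan2(d[1],-d[0]))
E
```

```text
10 hub [-0.9 -1. ]
bob [  0.4 -30.7] ang -0.012 30.7
tip [ -0.3 -51.7] ang 0.005 51.7
lp [ -9.6 -35.6] ang 0.263 36.9
rp [-20.  -32.2] ang 0.555 37.9
lb [-11.2 -46.7] ang 0.235 48.0
rb [-25.  -45.3] ang 0.504 51.7
mid [-16.  -38.1] ang 0.398 41.3
base [-18.6 -47.9] ang 0.37 51.4
16 hub [-0.8  3.3]
bob [  0.4 -30.4] ang -0.012 30.4
tip [ -0.3 -51.3] ang 0.005 51.3
lp [ -9.5 -35.3] ang 0.263 36.6
rp [-19.8 -32. ] ang 0.555 37.6
lb [-11.1 -46.3] ang 0.235 47.6
rb [-24.8 -44.9] ang 0.504 51.3
mid [-15.9 -37.8] ang 0.398 41.0
base [-18.4 -47.5] ang 0.37 51.0
22 hub [-0.8  7.7]
bob [  0.4 -30.2] ang -0.012 30.2
tip [ -0.3 -50.9] ang 0.005 50.9
lp [ -9.4 -35.1] ang 0.263 36.3
rp [-19.7 -31.7] ang 0.555 37.3
lb [-11.  -45.9] ang 0.235 47.2
rb [-24.6 -44.6] ang 0.504 50.9
mid [-15.7 -37.5] ang 0.398 40.7
base [-18.3 -47.1] ang 0.37 50.6
sole tilt [-82.8  -6.2] -0.07489473885536792
```

The fork sits about 0.35 to 0.37 rad to the right of plumb. Going back over the stud.

Call:
play_rows([
  {"x":0.025,"y":-0.012,"z":0.008,"twist":-5},
  {"x":0.065,"y":-0.03,"z":0.02,"twist":-13},
  {"x":0.105,"y":-0.049,"z":0.035,"twist":-21},
  {"x":0.145,"y":-0.068,"z":0.05,"twist":-29},
  {"x":0.185,"y":-0.086,"z":0.065,"twist":-37},
  {"x":0.225,"y":-0.105,"z":0.08,"twist":-45},
  {"x":0.265,"y":-0.124,"z":0.095,"twist":-53},
  {"x":0.3,"y":-0.14,"z":0.105,"twist":-60},
])

```text
time: 17.85
tool_pos: [559.1, 10.1, 323.6]
tcp_rot: [-3.141, -0.001, 1.791]
contact_force: [0.4, -0.4, -4.1]
grip_width: 25.6
finger_force: 30.0
```

```bash
cat > g.py <<'E'
from h import *
import sys
X,Yy,Z,W=map(float,sys.argv[1:5])
o=bot.get_obs();p=o['tool_pos'];y=o['tcp_rot'][2];d=np.array([X,Yy])-p[:2]
print(o['time'],p.round(1),y.round(3),o['contact_force'].round(1),'-> x %.1f y %.1f z %.1f tw %.2f'%(d@[np.cos(y),np.sin(y)],d@[np.sin(y),-np.cos(y)],p[2]-Z,np.degrees(y-W)))
E
python3 g.py 583 65.5 300 1.785
```

```text
17.85 [559.1  10.1 323.6] 1.791 [ 0.4 -0.4 -4.1] -> x 48.8 y 35.4 z 23.6 tw 0.34
```

Call:
play_rows([
  {"x":0.02,"y":0.014,"z":0.01,"twist":0.3},
  {"x":0.04,"y":0.028,"z":0.018,"twist":0.3},
  {"x":0.049,"y":0.035,"z":0.024,"twist":0.3},
  {"x":0.049,"y":0.035,"z":0.034,"twist":0.3},
  {"x":0.049,"y":0.035,"z":0.044,"twist":0.3},
  {"x":0.049,"y":0.035,"z":0.05,"twist":0.3},
  {"x":0.049,"y":0.035,"z":0.054,"twist":0.3},
  {"x":0.049,"y":0.035,"z":0.054,"twist":0.3},
])

```text
time: 18.65
tool_pos: [582.4, 62.3, 270.2]
tcp_rot: [-3.141, -0.0, 1.778]
contact_force: [0.3, -0.3, -4.3]
grip_width: 26.1
finger_force: 30.0
```

```bash
python3 g.py 583 65.5 251 1.785
```

```text
18.65 [582.4  62.3 270.2] 1.778 [ 0.3 -0.3 -4.3] -> x 3.0 y 1.2 z 19.2 tw -0.39
```

Call:
play_rows([
  {"x":0.002,"y":0.001,"z":0.004,"twist":0},
  {"x":0.003,"y":0.001,"z":0.008,"twist":0},
  {"x":0.003,"y":0.001,"z":0.011,"twist":0},
  {"x":0.003,"y":0.001,"z":0.014,"twist":0},
  {"x":0.003,"y":0.001,"z":0.017,"twist":0},
  {"x":0.003,"y":0.001,"z":0.02,"twist":0},
  {"x":0.003,"y":0.001,"z":0.02,"twist":0},
  {"x":0.003,"y":0.001,"z":0.02,"twist":0},
])

```text
time: 19.45
tool_pos: [583.1, 66.3, 251.1]
tcp_rot: [3.141, 0.0, 1.779]
contact_force: [-1.4, 0.2, 0.5]
grip_width: 25.7
finger_force: 30.0
```

```bash
python3 g.py 583 65.5 246 1.785
```

```text
19.45 [583.1  66.3 251.1] 1.779 [-1.4  0.2  0.5] -> x -0.8 y -0.3 z 5.1 tw -0.32
```

Call:
play_rows([
  {"x":0,"y":0,"z":0,"twist":0},
  {"x":0,"y":0,"z":0,"twist":0},
  {"x":0,"y":0,"z":0,"twist":0},
  {"x":0,"y":0,"z":0.002,"twist":0},
  {"x":0,"y":0,"z":0.004,"twist":0},
  {"x":0,"y":0,"z":0.006,"twist":0},
  {"x":0,"y":0,"z":0.007,"twist":0},
  {"x":0,"y":0,"z":0.007,"twist":0},
])

```text
time: 20.25
tool_pos: [583.3, 66.2, 246.7]
tcp_rot: [3.138, 0.001, 1.78]
contact_force: [-5.6, -0.3, 17.0]
grip_width: 25.7
finger_force: 30.0
```

Call:
play_rows([
  {"x":-0.004,"y":0,"z":0,"twist":0},
  {"x":-0.008,"y":0,"z":0,"twist":0},
  {"x":-0.012,"y":0,"z":0.0005,"twist":0},
  {"x":-0.016,"y":0,"z":0.001,"twist":0},
  {"x":-0.02,"y":0,"z":0.0015,"twist":0},
  {"x":-0.025,"y":0,"z":0.002,"twist":0},
  {"x":-0.03,"y":0,"z":0.003,"twist":0},
  {"x":-0.03,"y":0,"z":0.003,"twist":0},
])

```text
time: 21.05
tool_pos: [589.7, 36.1, 242.2]
tcp_rot: [3.14, 0.001, 1.779]
contact_force: [-2.6, -1.7, 9.1]
grip_width: 26.3
finger_force: 30.0
```

Call:
play_rows([
  {"x":-0.004,"y":0,"z":0.001,"twist":0},
  {"x":-0.008,"y":0,"z":0.002,"twist":0},
  {"x":-0.012,"y":0,"z":0.003,"twist":0},
  {"x":-0.016,"y":0,"z":0.0045,"twist":0},
  {"x":-0.019,"y":0,"z":0.0055,"twist":0},
  {"x":-0.0215,"y":0,"z":0.0065,"twist":0},
  {"x":-0.0215,"y":0,"z":0.0065,"twist":0},
  {"x":-0.0215,"y":0,"z":0.0065,"twist":0},
])

```text
time: 21.85
tool_pos: [594.2, 15.1, 235.5]
tcp_rot: [3.14, 0.002, 1.779]
contact_force: [-3.1, -2.9, 7.5]
grip_width: 25.8
finger_force: 30.0
```

```bash
python3 g.py 583 65.5 246 1.785
```

```text
21.85 [594.2  15.1 235.5] 1.779 [-3.1 -2.9  7.5] -> x 51.6 y -0.5 z -10.5 tw -0.33
```

Now I'll lift straight off and check the lean at the viewing spot.

Call:
play_rows([
  {"x":0,"y":0,"z":-0.02,"twist":0},
  {"x":0,"y":0,"z":-0.06,"twist":0},
  {"x":-0.02,"y":-0.016,"z":-0.09,"twist":4},
  {"x":-0.055,"y":-0.045,"z":-0.11,"twist":12},
  {"x":-0.09,"y":-0.074,"z":-0.125,"twist":20},
  {"x":-0.125,"y":-0.103,"z":-0.14,"twist":28},
  {"x":-0.16,"y":-0.132,"z":-0.155,"twist":36},
  {"x":-0.195,"y":-0.161,"z":-0.17,"twist":44},
])

```text
time: 22.65
tool_pos: [475.6, -209.8, 404.0]
tcp_rot: [-3.141, 0.0, 1.006]
contact_force: [1.3, -0.3, -4.5]
grip_width: 25.5
finger_force: 30.0
```

```bash
python3 g.py 431 -297.5 430 .737
```

```text
22.65 [ 475.6 -209.8  404. ] 1.006 [ 1.3 -0.3 -4.5] -> x -98.0 y 9.3 z -26.0 tw 15.40
```

Call:
play_rows([
  {"x":-0.03,"y":0.003,"z":-0.008,"twist":5},
  {"x":-0.06,"y":0.006,"z":-0.016,"twist":10},
  {"x":-0.085,"y":0.009,"z":-0.022,"twist":15.4},
  {"x":-0.098,"y":0.009,"z":-0.026,"twist":15.4},
  {"x":-0.098,"y":0.009,"z":-0.026,"twist":15.4},
  {"x":-0.098,"y":0.009,"z":-0.026,"twist":15.4},
  {"x":-0.098,"y":0.009,"z":-0.026,"twist":15.4},
  {"x":-0.098,"y":0.009,"z":-0.026,"twist":15.4},
])

```text
time: 23.45
tool_pos: [432.7, -295.1, 430.0]
tcp_rot: [-3.141, -0.0, 0.745]
contact_force: [-0.6, -0.7, -3.5]
grip_width: 25.8
finger_force: 30.0
```

Call:
play_rows([
  {"x":0,"y":0,"z":0,"twist":0},
  {"x":0,"y":0,"z":0,"twist":0},
  {"x":0,"y":0,"z":0,"twist":0},
  {"x":0,"y":0,"z":0,"twist":0},
  {"x":0,"y":0,"z":0,"twist":0},
  {"x":0,"y":0,"z":0,"twist":0},
  {"x":0,"y":0,"z":0,"twist":0},
  {"x":0,"y":0,"z":0,"twist":0},
])

```text
time: 24.25
tool_pos: [432.2, -296.1, 430.2]
tcp_rot: [3.142, 0.0, 0.743]
contact_force: [-0.4, 0.1, -5.6]
grip_width: 25.6
finger_force: 30.0
```

```bash
python3 - <<'E'
from h import *
ss=[cap('scene') for _ in range(6)];o=bot.get_obs();print(o['time'],o['tool_pos'],o['tcp_rot'])
im=np.mean([np.asarray(c['pixels'],float) for c in ss],0).astype(np.uint8)[...,::-1]
np.save('m7.npy',im);u,v=418,78
cv2.imwrite('pics/z7.png',cv2.resize(im[v:v+95,u-15:u+85],None,fx=6,fy=6,interpolation=cv2.INTER_CUBIC))
E
```

```text
24.55 [ 432.22725326 -296.07215088  430.21824188] [3.14153535e+00 6.35822352e-05 7.42632332e-01]
```

View pics/z7.png

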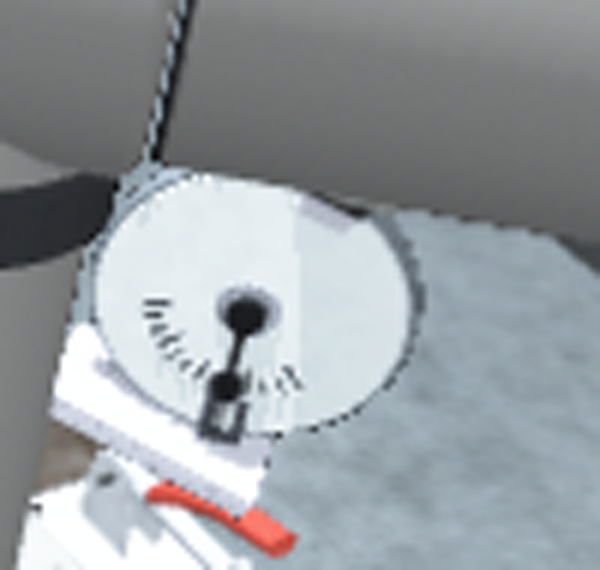

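The gauge keeps its lean in the grip. The pointer (bob at (226,385), tip near (214,431)) lies inside the fork (203..240), slightly left of its middle. I'll put a number on the offset.

```bash
python3 - <<'E'
from h import *
im=np.load('m7.npy').mean(2).astype(int)
print('cols',list(range(433,447)))
for r in range(138,153): print(r,im[r,433:447])
s=cap('scene');o=bot.get_obs();g=o['tcp_rot'][2]-np.pi/2
X=np.array([np.cos(g),np.sin(g),0]);Y=np.array([-np.sin(g),np.cos(g),0]);P=np.array(o['tool_pos'])-[0,0,80]
def on(u,v,off=12):
    e,d=ray(s,u,v); q=e+d*(((P-X*off-e)@X)/(d@X)); return np.array([(q-P)@Y,q[2]-P[2]])
Z=lambda X,Y:(403+(X-2.5)/6,78+(Y-2.5)/6)
H=on(*Z(243,315))
for n,p in dict(hub=(243,315),bob=(226,385),tip=(214,431),lt=(205,400),rt=(240,410),lb=(203,433),rb=(240,438)).items(): print(n,(on(*Z(*p))-H).round(1))
E
```

```text
cols [433, 434, 435, 436, 437, 438, 439, 440, 441, 442, 443, 444, 445, 446]
138 [150 137 230 233 149 230 234 200  67  91 211 218 219 219]
139 [151 229 232 107 187 232 223 148  61 146 218 175 219 219]
140 [232 233 151 136 217 138  68  43  35  93 156 125 219 219]
141 [217 231 198 231 167  62  33  27  31  35  95 122 219 175]
142 [219 232 219 218 141  53  32  27  30  31  84 123 220 126]
143 [221 232 220 232 135  60  32  26  29  44  99 171 218 175]
144 [223 233 234 233 132  68  42  33  33  99 177 218 218 219]
145 [235 235 234 210  97  80 107 118 162 130  81 149 217 218]
146 [231 234 234 178  84  71 118 154 200 119  81 184 216 217]
147 [167 211 232 145  74 100 128 178 210  90  80 214 216 215]
148 [207 173 164  97  66 115 149 194 188  86 115 215 217 217]
149 [254 229 176  99  68  61  84 177 120  79 111 214 217 216]
150 [254 254 208  98  83  68  70  75  77  74 147 157 183 163]
151 [254 254 231 195 177 123 114  87  82  83 198 202 202 204]
152 [254 254 254 254 226 203 202 192 177 175 200 202 203 201]
hub [0. 0.]
bob [ -0.6 -30.4]
tip [ -0.7 -51.3]
lt [  5.1 -38.9]
rt [ -7.5 -39.5]
lb [  2.9 -53.4]
rb [-10.1 -51.5]
```

The fork's middle is about 1 px (2.2 mm, ≈0.045 rad) right of the pointer, so a little more lean is needed. I'm returning to the same spot on the stud.

Call:
play_rows([
  {"x":0.025,"y":-0.009,"z":0.01,"twist":-5},
  {"x":0.065,"y":-0.024,"z":0.025,"twist":-13},
  {"x":0.11,"y":-0.04,"z":0.04,"twist":-21},
  {"x":0.155,"y":-0.056,"z":0.055,"twist":-29},
  {"x":0.2,"y":-0.073,"z":0.07,"twist":-37},
  {"x":0.245,"y":-0.089,"z":0.085,"twist":-45},
  {"x":0.28,"y":-0.102,"z":0.1,"twist":-52},
  {"x":0.31,"y":-0.113,"z":0.11,"twist":-59.4},
])

```text
time: 25.4
tool_pos: [584.6, -0.7, 318.9]
tcp_rot: [-3.14, -0.001, 1.786]
contact_force: [-0.2, 0.0, -4.2]
grip_width: 25.9
finger_force: 30.0
```

```bash
python3 g.py 594.2 15.1 260 1.779
```

```text
25.4 [584.6  -0.7 318.9] 1.786 [-0.2  0.  -4.2] -> x 13.4 y 12.8 z 58.9 tw 0.40
```

Call:
play_rows([
  {"x":0.007,"y":0.006,"z":0.015,"twist":0.3},
  {"x":0.013,"y":0.013,"z":0.03,"twist":0.3},
  {"x":0.013,"y":0.013,"z":0.045,"twist":0.3},
  {"x":0.013,"y":0.013,"z":0.053,"twist":0.3},
  {"x":0.013,"y":0.013,"z":0.059,"twist":0.3},
  {"x":0.013,"y":0.013,"z":0.059,"twist":0.3},
  {"x":0.013,"y":0.013,"z":0.059,"twist":0.3},
  {"x":0.013,"y":0.013,"z":0.059,"twist":0.3},
])

```text
time: 26.2
tool_pos: [594.5, 12.0, 262.1]
tcp_rot: [3.14, 0.001, 1.774]
contact_force: [-0.1, 0.7, -3.7]
grip_width: 25.5
finger_force: 30.0
```

```bash
python3 g.py 594.2 15.1 236 1.779
```

```text
26.2 [594.5  12.  262.1] 1.774 [-0.1  0.7 -3.7] -> x 3.2 y 0.3 z 26.1 tw -0.30
```

Call:
play_rows([
  {"x":0.003,"y":0,"z":0.008,"twist":-0.3},
  {"x":0.003,"y":0,"z":0.014,"twist":-0.3},
  {"x":0.003,"y":0,"z":0.018,"twist":-0.3},
  {"x":0.003,"y":0,"z":0.021,"twist":-0.3},
  {"x":0.003,"y":0,"z":0.024,"twist":-0.3},
  {"x":0.003,"y":0,"z":0.027,"twist":-0.3},
  {"x":0.003,"y":0,"z":0.028,"twist":-0.3},
  {"x":0.003,"y":0,"z":0.028,"twist":-0.3},
])

```text
time: 27.0
tool_pos: [594.0, 14.4, 235.2]
tcp_rot: [3.139, 0.002, 1.779]
contact_force: [-2.1, -3.1, 9.1]
grip_width: 26.0
finger_force: 30.0
```

Call:
play_rows([
  {"x":-0.001,"y":0,"z":0.0005,"twist":0},
  {"x":-0.002,"y":0,"z":0.001,"twist":0},
  {"x":-0.004,"y":0,"z":0.0015,"twist":0},
  {"x":-0.005,"y":0,"z":0.002,"twist":0},
  {"x":-0.006,"y":0,"z":0.0025,"twist":0},
  {"x":-0.0065,"y":0,"z":0.0025,"twist":0},
  {"x":-0.0065,"y":0,"z":0.0025,"twist":0},
  {"x":-0.0065,"y":0,"z":0.0025,"twist":0},
])

```text
time: 27.8
tool_pos: [595.3, 8.1, 232.5]
tcp_rot: [3.139, 0.002, 1.779]
contact_force: [-3.2, -2.3, 9.2]
grip_width: 25.8
finger_force: 30.0
```

```bash
python3 g.py 431 -297.5 430 .737
```

```text
27.8 [595.3   8.1 232.5] 1.779 [-3.2 -2.3  9.2] -> x -265.0 y -224.0 z -197.5 tw 59.72
```

Lifting off again to check the new lean.

Call:
play_rows([
  {"x":0,"y":0,"z":-0.02,"twist":0},
  {"x":0,"y":0,"z":-0.06,"twist":0},
  {"x":-0.02,"y":-0.017,"z":-0.09,"twist":4},
  {"x":-0.055,"y":-0.046,"z":-0.11,"twist":12},
  {"x":-0.09,"y":-0.076,"z":-0.125,"twist":20},
  {"x":-0.125,"y":-0.106,"z":-0.14,"twist":28},
  {"x":-0.16,"y":-0.135,"z":-0.155,"twist":36},
  {"x":-0.195,"y":-0.165,"z":-0.17,"twist":44},
])

```text
time: 28.6
tool_pos: [472.8, -217.6, 400.9]
tcp_rot: [3.142, 0.0, 1.006]
contact_force: [1.0, 0.1, -4.4]
grip_width: 25.7
finger_force: 30.0
```

```bash
python3 g.py 432.2 -296.1 430.2 .743
```

```text
28.6 [ 472.8 -217.6  400.9] 1.006 [ 1.   0.1 -4.4] -> x -88.1 y 7.7 z -29.3 tw 15.06
```

Call:
play_rows([
  {"x":-0.03,"y":0.003,"z":-0.01,"twist":5},
  {"x":-0.06,"y":0.005,"z":-0.02,"twist":10},
  {"x":-0.08,"y":0.008,"z":-0.026,"twist":15},
  {"x":-0.09,"y":0.008,"z":-0.029,"twist":15},
  {"x":-0.09,"y":0.008,"z":-0.029,"twist":15},
  {"x":-0.09,"y":0.008,"z":-0.029,"twist":15},
  {"x":-0.09,"y":0.008,"z":-0.029,"twist":15},
  {"x":-0.09,"y":0.008,"z":-0.029,"twist":15},
])

```text
time: 29.4
tool_pos: [433.4, -295.7, 429.5]
tcp_rot: [-3.141, -0.0, 0.752]
contact_force: [-0.1, -0.1, -4.3]
grip_width: 26.2
finger_force: 30.0
```

Call:
play_rows([
  {"x":0,"y":0,"z":0,"twist":0},
  {"x":0,"y":0,"z":0,"twist":0},
  {"x":0,"y":0,"z":0,"twist":0},
  {"x":0,"y":0,"z":0,"twist":0},
  {"x":0,"y":0,"z":0,"twist":0},
  {"x":0,"y":0,"z":0,"twist":0},
  {"x":0,"y":0,"z":0,"twist":0},
  {"x":0,"y":0,"z":0,"twist":0},
])

```text
time: 30.2
tool_pos: [432.9, -296.6, 429.7]
tcp_rot: [3.142, 0.0, 0.75]
contact_force: [0.3, -0.9, -4.2]
grip_width: 25.8
finger_force: 30.0
```

```bash
python3 - <<'E'
from h import *
ss=[cap('scene') for _ in range(4)];o=bot.get_obs();print(o['time'],o['tool_pos'],o['tcp_rot'])
im=np.mean([np.asarray(c['pixels'],float) for c in ss],0).mean(2).astype(int)
for r in range(136,153): print(r,im[r,430:447])
E
```

```text
30.4 [ 432.95615774 -296.6371311   429.71809116] [3.14153533e+00 4.99140135e-05 7.49691847e-01]
136 [212 219 155 230 233 199 232 234 221 190  53 110 218 220 221 222 223]
137 [221 141 137 229 234 150 230 234 221 145  40 168 219 219 220 220 221]
138 [223 153 212 231 111 186 232 235 204  98  54 205 176 218 219 219 219]
139 [221 218 216 148 168 214 196  94  74  41  51 170 127 218 219 217 234]
140 [234 220 217 196 231 219 107  50  29  30  37  60 122 218 176 219 234]
141 [234 221 217 232 234 201 103  39  31  31  30  31 110 220 128 175 235]
142 [235 235 222 232 234 221 122  44  29  29  29  30 145 218 152 175 234]
143 [235 235 223 233 211 118  97  74  35  33  29 132 207 219 220 220 235]
144 [235 235 235 235 210  99 113 135  81 124  97  79 184 218 219 219 234]
145 [210 231 234 234 148  82 158 107 129 179  90  76 180 216 217 218 233]
146 [177 165 211 232 120  86 164 100 145 164  87 111 212 216 217 218 233]
147 [232 208 183 150  95 117 144 108 176 145  82 139 215 218 218 219 234]
148 [254 254 252 167  93 116  92 101 131 121  79 182 217 217 217 217 233]
149 [254 254 254 231 120  92  65  76  69  75  74 152 185 163 165 166 119]
150 [254 254 254 232 214 182 148 116  89  83 109 198 201 203 203 200 171]
151 [254 254 254 254 254 231 205 202 201 180 175 201 203 203 202 149 177]
152 [254 254 254 254 254 254 230 206 202 201 203 205 204 203 205 172 173]
```

The pointer is now centred in the fork: prongs at columns 434.7 and 440.3, pointer at 437.2. I'm going back to the stud to press lightly.

Call:
play_rows([
  {"x":0.025,"y":-0.009,"z":0.01,"twist":-5},
  {"x":0.065,"y":-0.024,"z":0.025,"twist":-13},
  {"x":0.11,"y":-0.04,"z":0.04,"twist":-21},
  {"x":0.155,"y":-0.056,"z":0.055,"twist":-29},
  {"x":0.2,"y":-0.073,"z":0.07,"twist":-37},
  {"x":0.245,"y":-0.089,"z":0.085,"twist":-45},
  {"x":0.28,"y":-0.102,"z":0.1,"twist":-52},
  {"x":0.305,"y":-0.111,"z":0.11,"twist":-59},
])

```text
time: 31.2
tool_pos: [581.1, -4.8, 318.3]
tcp_rot: [-3.141, -0.001, 1.787]
contact_force: [0.1, -0.3, -4.7]
grip_width: 25.9
finger_force: 30.0
```

```bash
python3 g.py 595.3 8.1 260 1.779
```

```text
31.2 [581.1  -4.8 318.3] 1.787 [ 0.1 -0.3 -4.7] -> x 9.5 y 16.6 z 58.3 tw 0.43
```

Call:
play_rows([
  {"x":0.006,"y":0.008,"z":0.015,"twist":0},
  {"x":0.0125,"y":0.0165,"z":0.03,"twist":0},
  {"x":0.0125,"y":0.0165,"z":0.045,"twist":0},
  {"x":0.0125,"y":0.0165,"z":0.053,"twist":0},
  {"x":0.0125,"y":0.0165,"z":0.058,"twist":0},
  {"x":0.0125,"y":0.0165,"z":0.058,"twist":0},
  {"x":0.0125,"y":0.0165,"z":0.058,"twist":0},
  {"x":0.0125,"y":0.0165,"z":0.058,"twist":0},
])

```text
time: 32.0
tool_pos: [594.4, 7.7, 262.6]
tcp_rot: [3.14, 0.001, 1.779]
contact_force: [0.3, 0.6, -3.9]
grip_width: 25.9
finger_force: 30.0
```

```bash
python3 g.py 595.3 8.1 237.5 1.779
```

```text
32.0 [594.4   7.7 262.6] 1.779 [ 0.3  0.6 -3.9] -> x 0.2 y 1.0 z 25.1 tw -0.01
```

Call:
play_rows([
  {"x":0,"y":0.001,"z":0.008,"twist":0},
  {"x":0,"y":0.001,"z":0.014,"twist":0},
  {"x":0,"y":0.001,"z":0.018,"twist":0},
  {"x":0,"y":0.001,"z":0.021,"twist":0},
  {"x":0,"y":0.001,"z":0.023,"twist":0},
  {"x":0,"y":0.001,"z":0.025,"twist":0},
  {"x":0,"y":0.001,"z":0.025,"twist":0},
  {"x":0,"y":0.001,"z":0.025,"twist":0},
])

```text
time: 32.8
tool_pos: [595.1, 8.2, 237.0]
tcp_rot: [3.141, 0.0, 1.779]
contact_force: [-1.8, -0.5, 0.5]
grip_width: 25.9
finger_force: 30.0
```

Call:
play_rows([
  {"x":0,"y":0,"z":0,"twist":0},
  {"x":0,"y":0,"z":0,"twist":0},
  {"x":0,"y":0,"z":0,"twist":0},
  {"x":0,"y":0,"z":0,"twist":0},
  {"x":0,"y":0,"z":0,"twist":0},
  {"x":0,"y":0,"z":0,"twist":0},
  {"x":0,"y":0,"z":0,"twist":0},
  {"x":0,"y":0,"z":0,"twist":0},
])

```text
time: 33.6
tool_pos: [595.1, 8.2, 236.7]
tcp_rot: [3.142, 0.0, 1.779]
contact_force: [-1.7, -0.8, -0.6]
grip_width: 25.8
finger_force: 30.0
```

Call:
play_rows([
  {"x":0,"y":0,"z":0,"twist":0},
  {"x":0,"y":0,"z":0,"twist":0},
  {"x":0,"y":0,"z":0,"twist":0},
  {"x":0,"y":0,"z":0,"twist":0},
  {"x":0,"y":0,"z":0,"twist":0},
  {"x":0,"y":0,"z":0,"twist":0},
  {"x":0,"y":0,"z":0,"twist":0},
  {"x":0,"y":0,"z":0,"twist":0},
])

```text
time: 34.4
tool_pos: [595.1, 8.2, 236.7]
tcp_rot: [-3.142, 0.0, 1.779]
contact_force: [-2.2, -0.8, 0.2]
grip_width: 26.0
finger_force: 30.0
```

Call:
play_rows([
  {"x":0,"y":0,"z":0,"twist":0},
  {"x":0,"y":0,"z":0,"twist":0},
  {"x":0,"y":0,"z":0,"twist":0},
  {"x":0,"y":0,"z":0,"twist":0},
  {"x":0,"y":0,"z":0,"twist":0},
  {"x":0,"y":0,"z":0,"twist":0},
  {"x":0,"y":0,"z":0,"twist":0},
  {"x":0,"y":0,"z":0,"twist":0},
])

```text
time: 35.2
tool_pos: [595.1, 8.3, 236.7]
tcp_rot: [3.142, 0.0, 1.779]
contact_force: [-1.8, -1.2, 0.2]
grip_width: 26.1
finger_force: 30.0
```

```bash
python3 -c "
from plant import bot
print(bot.close_job())"
```

```text
the job is handed in; nothing more can be done
None
```

I've handed the job in with the carriage home against its stop and the gauge held on the stud's crest at about 4.4 N. It leans with the pointer about 0.02 rad from the fork's middle; I read that off the stud, because the arm hides the dial once the gauge is on it. I never went near the timer, brass weight or hex keys. `close_job()` returned no verdict.

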